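# Lay the sample carrier on the sloping stage, lug to the index tooth

### The arm

A 6-joint arm with a two-finger parallel gripper is mounted at the origin on a cart in front of the work surface, level with it; the furniture and walls round the work are solid. World frame = base frame: x ahead of the robot, y to its left, z up, the work surface at z = 0. Lengths are in m, angles in rad, forces in N, time in s.
With the tool pointing down it reaches from about 0.275 to 0.75 m from the base axis. Payload 10.2 kg.
Tool frame: the origin (TCP) lies midway between the tips of the shut fingers; the grasp point (between the pads) lies r.pinch_z behind it (r.pinch_z is the distance from the TCP to the grasp point, in m); z points along the fingers, y is the line along which they close (so a half turn about z gives the same grasp; the last joint's range is limited). The gripper opens to 88 mm and grips with 3 to 60 N. Pads are 18 mm wide; open, the fingers measure 123 mm over their backs; the gripper's body (75 mm by 187 mm) begins 45 mm behind the grasp point.
Start: joints at [0.987, 0.313, 1.498, -0, 1.331, -0.223], TCP at [0.185, 0.491, 0.207] pointing down, gripper open.
Joint ranges: [-2.94, 2.94], [-0.97, 2.17], [0.19, 2.56], [-1.23, 4.37], [0.02, 3.11], [-2.88, 2.88]. Speed limits (rad/s): [2.39, 2.39, 3.01, 3.14, 3.14, 3.14].

### API

Orientations are given as a unit quaternion [w, x, y, z].
In Python, from plant import r gives the robot as it stands. The module is installed in compiled form; this text tells all that it offers. Calls block until the motion is done:
- r.move_ptp(position, orientation): joint-space move of the TCP to a pose.
- r.movel(position, v=0.15, attitude=None, threshold=None): straight line of the TCP; attitude=None keeps the orientation; v is the mean speed in m/s. With threshold (N) it stops when the force on the tool has changed by that much, and returns True; else False.
- r.move_joints(angles): joint-space move.
- r.let_go() and r.close(newtons=None): open the fingers fully, or close them until they stop; newtons is the grip in N (None keeps the last).
- r.sleep(seconds).
- r.ik(position, orientation): joint angles nearest the present ones, or None.
- r.get_obs(): the state.
- r.grab_frame(name): name is "scene" or "side" or "wrist"; returns a dict with "frame" (420x560x3 uint8, blue, green, red), "K" (3x3 intrinsics, pixels), "world_to_cam" (4x4, takes a point from world to camera coordinates). Camera axes: x right, y down, z forward; pixel columns grow to the right and rows downward; lengths in m; the calibration is good to about 2 mm. A picture is of the moment at which its call begins. There is no depth.
A pose or a line that the arm cannot do raises r.IKError and nothing moves.
- r.close_job(): hands the job in; it is judged then, once.
The state is a dict: "t": time; "qpos": joint angles; "joint_velocities": joint speeds; "effort": joint torques, N m; "tool_pos": TCP position; "eef_rot": TCP orientation; "wrist_force": force on the tool from outside, world axes, zero at the start; "moment": the same for the moment, N m; "width": opening from 0.0 (shut) to 1.0 (fully open); "gripper_force": force on a finger pad.
Only numpy, scipy, OpenCV 4.12 (cv2) and the standard library are available. Lean on these libraries where they do the work, as an engineer would, in place of code of your own. Each camera call takes 0.05 s, during which the arm holds its last target. There are 200 camera calls.

### The job

Pick up the round sample carrier by its grip bar and lay it flat on the seat of the sloping stage, turned so that its pointed lug points straight at the tooth of the index ring; then let go and swing the keeper arm all the way over the carrier to its stop. Set the carrier down without dropping it, leave the index ring where it is set, and do not disturb the timer, pen, beaker and bottle standing near.

Things in the scene. Friction and masses are not known exactly. Their poses are not given: they have to be found in the camera images.
- carrier: Loose steel-grey disc, 90 mm across, 12 mm thick, 0.2 to 0.4 kg, lying on the worktop left of the stage. A black grip bar 54 mm long, 16 mm wide, 30 mm high stands across its middle (top 42 mm above the underside). Origin: centre of the underside; z up out of the disc, x along the bar towards the pointed lug on the rim, y across the bar.
- lug_tip (a point): Tip of the carrier's single pointed lug, 60 mm from the disc's centre along its x, at the level of the underside. The lug is a 90 degree point standing 15 mm out from the rim, 10 mm thick. Axes as the carrier's.
- seat (a point): Centre of the seat, on the deck's top face, 85 mm above the worktop: where the centre of the carrier's underside belongs. x points up the slope, y to the left along the deck, z straight out of the deck (35 degrees from vertical).
- index_mark (a point): Point at deck level, 60 mm from the seat centre, just in front of the one pointed tooth that stands inwards from the index ring (tooth tip 63 mm from the centre, tooth 12 mm high); the carrier's lug tip belongs here. x points from the seat centre to the tooth, z straight out of the deck.
- index (a joint): Setting of the steel index ring that lies on the deck round the seat (radius 69 to 80 mm, 8 mm high), about the seat's z axis, rad: 0 has the tooth straight uphill, positive is turned to the left (seat's +y). Set from -0.6 to 0.6. It is stiff (0.6 N m) but can be turned; it must stay as set.
- keeper (a joint): Angle of the keeper arm, rad: 0 is closed, at its stop, the arm pointing from its pivot straight to the seat centre (seat's -y) over the carrier's edge; it grows as the arm swings open on the downhill side; at 1.57 it points straight downhill. Light friction (0.05 N m), stays where it is left.
- keeper_pivot (a point): Pivot of the keeper arm, 94 mm left of the seat centre (seat's y) and 14.5 mm above the deck; its axis is straight out of the deck. The steel arm is 62 mm long, 14 mm wide, lies 14.5 to 22.5 mm above the deck and passes 2.5 mm above the carrier's disc.
- keeper_pin (a point): Top of the upright black pin on the keeper arm, 42 mm from the pivot, 54.5 mm above the deck. The pin is 12 mm in diameter and stands 32 mm above the arm, square to the deck.
- timer: White bench timer, 40x70x59 mm, standing in front of the stage; bystander. Origin: centre of its underside.
- pen: Marker pen, 14x128x14 mm, lying on the worktop to the right; bystander. Origin: its middle, on the underside; y along the pen.
- beaker: Clear beaker, 73 mm across and 94 mm high, standing behind; bystander. Origin: centre of its underside.
- buffer_bottle: Capped clear bottle, 60 mm across and 122 mm high, standing behind on the left; bystander. Origin: centre of its underside.
- stand: Fixed sloping stage: grey base and pillars carrying a flat deck, 170 mm up the slope by 210 mm, tilted 35 degrees to face the robot. Five steel ledges 9 mm high stand on the deck downhill of the seat, inner faces 48 mm from its centre; the carrier slides down 3 mm against them and stays. Origin: underside of the base, below the seat centre.

How it is judged:
On the way:
1. the carrier lies flat on the seat, let go, its lug tip within 10 mm of the index mark, while the keeper is still open (distance between carrier and seat below 0.008 m and angle between the z axis of carrier and the z axis of seat, either way round below 0.06 rad and distance between lug_tip and index_mark below 0.01 m and value of joint keeper above 0.8 rad and contact force between the fingers and carrier below 0.2 N), for 0.2 s.
At the end, for the whole second after the job is handed in: The carrier lies at rest flat on the sloping seat (centre within 8 mm of the seat centre, within 3.4 degrees of flat), its lug tip within 10 mm (about 9 degrees) of the index mark, and the keeper arm is closed to within 0.12 rad of its stop (distance between carrier and seat below 0.008 m and angle between the z axis of carrier and the z axis of seat, either way round below 0.06 rad and distance between lug_tip and index_mark below 0.01 m and value of joint keeper below 0.12 rad and linear speed of carrier below 0.02 m/s); the robot touches nothing.
It fails at once if the index ring is turned or shifted (mark moved more than 5 mm) (distance of index_mark from where it was at the start of the episode above 0.005 m).
It fails at once if the carrier is dropped (faster than 0.6 m/s while no finger touches it) (contact force between the fingers and carrier below 0.05 N and linear speed of carrier above 0.6 m/s).
It fails at once if the timer, pen, beaker or bottle is shifted by more than 30 mm (distance of any of timer, pen, beaker, buffer_bottle from where it was at the start of the episode above 0.03 m).
It also fails if it takes over 54 s, if anything falls off the work surface, if the arm or the gripper's body presses on something with over 40 N, if the wrist force passes 120 N, or if a joint passes its speed limit or range.

## Working session

There is one attempt and no reset: what is moved stays moved. The work goes in short steps, each a Python script; the robot and the scene stay as the last script left them, time stands still between calls to the robot, and variables do not carry over. Pictures are saved under pics/ and viewed, at most 10 in all, crops included, and the job is handed in when it is done.

```bash
mkdir -p pics
python3 - <<'E'
from plant import r
import cv2,pickle
d={}
for n in("scene","side","wrist"):
    f=r.grab_frame(n); d[n]=f; cv2.imwrite(f"pics/{n}0.png",f["frame"])
    print(n,f["K"].tolist(),f["world_to_cam"].round(4).tolist())
pickle.dump(d,open("f0.pkl","wb"))
print(r.pinch_z,r.get_obs())
E
```

```text
scene [[537.4025920528795, 0.0, 285.44217346963416], [0.0, 537.4025920528795, 199.01565459734235], [0.0, 0.0, 1.0]] [[0.744, -0.6681, 0.0106, -0.2567], [-0.3107, -0.36, -0.8797, 0.321], [0.5915, 0.6512, -0.4754, 0.7313], [0.0, 0.0, 0.0, 1.0]]
side [[494.09400183671613, 0.0, 277.92450835768807], [0.0, 494.09400183671613, 203.81968595137346], [0.0, 0.0, 1.0]] [[0.8605, -0.509, -0.0208, -0.3281], [-0.3023, -0.4774, -0.8251, 0.3235], [0.41, 0.7163, -0.5646, 0.7625], [0.0, 0.0, 0.0, 1.0]]
wrist [[318.8005157896392, 0.0, 278.6163376229592], [0.0, 318.8005157896392, 201.1729929877219], [0.0, 0.0, 1.0]] [[0.3535, 0.9354, -0.0003, -0.5244], [0.8901, -0.3363, 0.3077, -0.0419], [0.2877, -0.109, -0.9515, 0.3907], [0.0, 0.0, 0.0, 1.0]]
0.0187 {'t': 0.15, 'qpos': array([ 9.86547582e-01,  3.13290551e-01,  1.49818998e+00, -5.41030626e-06,
        1.33100000e+00, -2.23422411e-01]), 'joint_velocities': array([-0.00044742, -0.00070876, -0.00127737,  0.0010784 ,  0.00093423,
       -0.00207949]), 'effort': array([ 1.73296612e-03, -4.02301705e+01, -2.52318853e+01,  6.94112666e-02,
        3.43568588e-02, -1.35486480e-04]), 'tool_pos': array([0.18526654, 0.49102176, 0.2065357 ]), 'eef_rot': array([-1.72029789e-04,  1.79435399e-01,  9.83769658e-01, -4.09263223e-04]), 'wrist_force': array([-0.11522949, -0.00296008, -0.26799819]), 'moment': array([-0.00496736,  0.07531113,  0.03770495]), 'gripper_force': 0.0, 'width': 1.0013679987961426}
```

View pics/scene0.png

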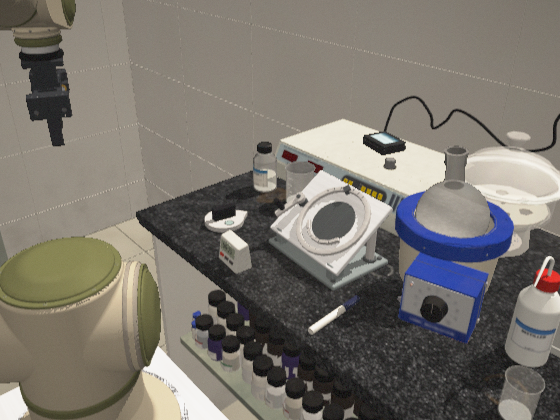

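View pics/side0.png

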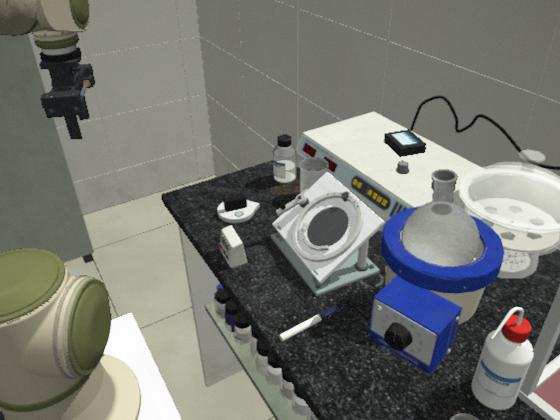

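View pics/wrist0.png

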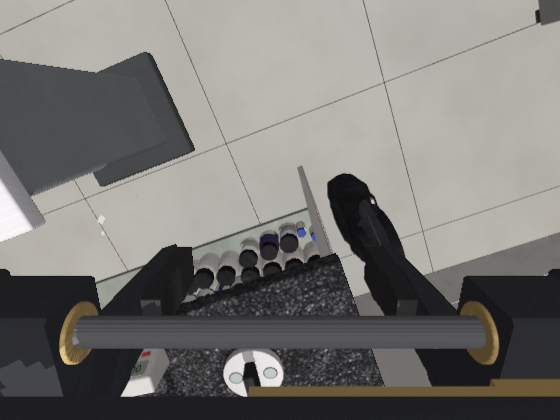

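```bash
cat > h.py <<'E'
import numpy as np,cv2
from scipy.spatial.transform import Rotation as R
def ray(f,u,v):
    M=f["world_to_cam"];Rm=M[:3,:3];C=-Rm.T@M[:3,3]
    d=Rm.T@np.linalg.inv(f["K"])@[u,v,1]; return C,d
def atz(f,u,v,z):
    C,d=ray(f,u,v); return C+d*(z-C[2])/d[2]
def proj(f,P):
    P=np.atleast_2d(P);M=f["world_to_cam"];c=P@M[:3,:3].T+M[:3,3];p=c@f["K"].T
    return p[:,:2]/p[:,2:]
def tri(*obs): # (f,u,v)...
    A=np.zeros((3,3));b=np.zeros(3)
    for f,u,v in obs:
        C,d=ray(f,u,v);d/=np.linalg.norm(d);Q=np.eye(3)-np.outer(d,d);A+=Q;b+=Q@C
    return np.linalg.solve(A,b)
def quat(Rm):
    q=R.from_matrix(Rm).as_quat(); return [q[3],q[0],q[1],q[2]]
E
python3 - <<'E'
import pickle,cv2
from h import *
d=pickle.load(open("f0.pkl","rb"))
s=d["scene"]["frame"][135:290,195:400]; cv2.imwrite("pics/sc.png",cv2.resize(s,None,fx=3.8,fy=3.8,interpolation=cv2.INTER_CUBIC))
s=d["side"]["frame"][155:300,205:395]; cv2.imwrite("pics/sd.png",cv2.resize(s,None,fx=4,fy=4,interpolation=cv2.INTER_CUBIC))
E
```

```text
(no output)
```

View pics/sc.png

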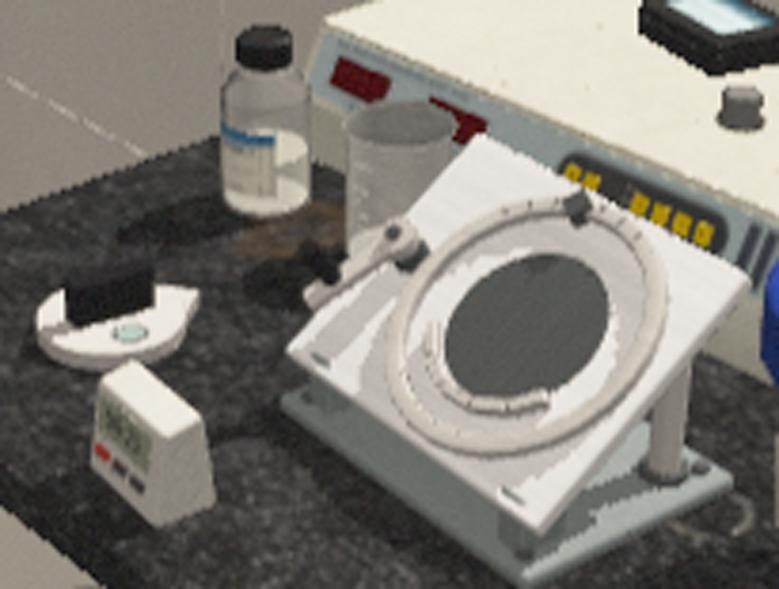

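View pics/sd.png

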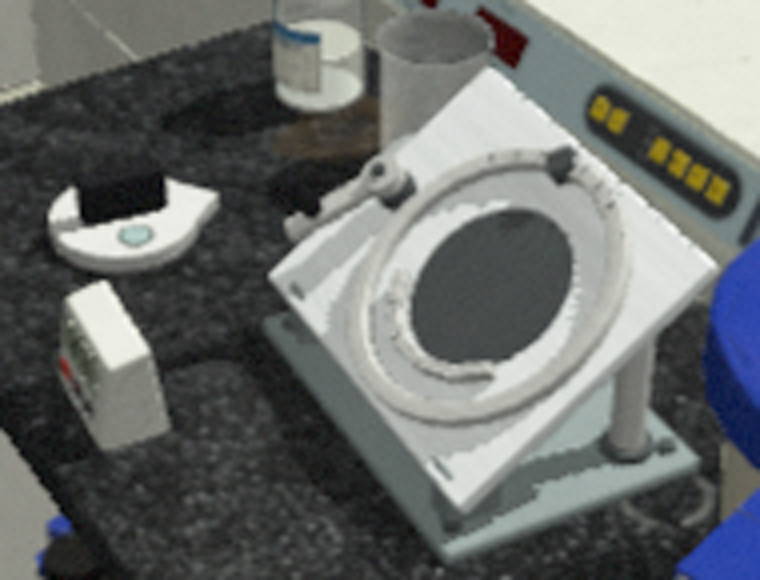

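```bash
cat > fit.py <<'E'
import pickle
from h import *
from scipy.optimize import least_squares
d=pickle.load(open("f0.pkl","rb"));S,D=d["scene"],d["side"]
sc=lambda p:(195+(p[0]+.5)/3.8-.5,135+(p[1]+.5)/3.8-.5)
sd=lambda p:(205+(p[0]+.5)/4-.5,155+(p[1]+.5)/4-.5)
def seatR(yaw):
    t=np.radians(35); return R.from_euler('z',yaw).as_matrix()@np.array([[np.cos(t),0,-np.sin(t)],[0,1,0],[np.sin(t),0,np.cos(t)]])
if __name__=="__main__":
    cs=[(480,137),(288,352),(540,530),(752,285)];cd=[(490,70),(270,278),(462,510),(718,262)]
    loc=np.array([[.085,.105,0],[-.085,.105,0],[-.085,-.105,0],[.085,-.105,0]])
    def res(p):
        P=(loc+[p[3],0,0])@seatR(p[2]).T+[p[0],p[1],.085]
        return np.r_[(proj(S,P)-[sc(c) for c in cs]).ravel(),(proj(D,P)-[sd(c) for c in cd]).ravel()]
    for a,b in zip(cs,cd): print(tri((S,*sc(a)),(D,*sd(b))).round(4))
    s=least_squares(res,[.5,.3,0,0]);print(s.x.round(4),s.fun.round(1))
    o=np.r_[s.x[:2],.085];Rs=seatR(s.x[2])
    for n,a,b in [("tooth",(578,208),(562,165)),("pivot",(400,230),(379,172)),("armtip",(312,296),(291,225)),("pintop",(318,248),(300,185)),("lug",(199,290),(218,197)),("barR",(153,262),(163,175)),("barL",(67,286),(82,187)),("discL",(37,325),(49,232))]:
        P=tri((S,*sc(a)),(D,*sd(b)));l=Rs.T@(P-o);print(n,P.round(4),l.round(4))
    for n,a,b,z in [("lug",(199,290),(218,197),.01),("barR",(153,262),(163,175),.042),("barL",(67,286),(82,187),.042)]:
        print(n,atz(S,*sc(a),z).round(4),atz(D,*sd(b),z).round(4))
    np.save("seat.npy",s.x)
E
python3 fit.py
```

```text
[0.6319 0.2047 0.1279]
[0.4918 0.2113 0.0358]
[0.4777 0.0046 0.0345]
[0.6257 0.0039 0.1205]
[ 0.571   0.1087 -0.0731 -0.0145] [ 0.   0.  -0.3  1.  -0.4  1.  -0.1 -1.4  0.3 -0.7  0.3 -0.1 -0.1 -0.4
  0.2  0.6]
tooth [0.6067 0.1056 0.1291] [ 0.0547 -0.0005  0.0156]
pivot [0.5363 0.1697 0.1142] [-0.0153  0.0583  0.0463]
armtip [0.5014 0.2025 0.0727] [-0.0696  0.0885  0.0337]
pintop [0.506  0.2015 0.0998] [-0.0502  0.0877  0.0532]
lug [0.5219 0.3293 0.0123] [-0.095   0.2164 -0.0222]
barR [0.48   0.3175 0.0511] [-0.1063  0.2015  0.033 ]
barL [0.4456 0.3582 0.0309] [-0.1484  0.2397  0.0379]
discL [0.4151 0.3439 0.0202] [-0.1786  0.2232  0.046 ]
lug [0.5257 0.336  0.01  ] [0.5227 0.329  0.01  ]
barR [0.4916 0.3359 0.042 ] [0.4849 0.325  0.042 ]
barL [0.4361 0.3455 0.042 ] [0.4387 0.3393 0.042 ]
```

Run:
```python
from plant import r
from h import *
import pickle
q=quat(np.array([[-1,0,0],[0,1,0],[0,0,-1.]]))
out={}
r.move_ptp([.5,.33,.24],q); r.sleep(.3)
out["car"]=r.grab_frame("wrist")
r.move_ptp([.60,.10,.30],q); r.sleep(.3)
out["stg"]=r.grab_frame("wrist")
for k,f in out.items():
    print(k,proj(f,[[.465,.34,.0],[.571,.109,.085]]).round(), r.get_obs()["t"])
    cv2.imwrite(f"pics/w_{k}.png",cv2.resize(f["frame"],(784,588),interpolation=cv2.INTER_CUBIC))
pickle.dump(out,open("f1.pkl","wb"))
```

```text
car [[286. 135.]
 [ 84. 238.]] 3.1917
stg [[453.  56.]
 [285. 142.]] 3.1917
```

View pics/w_car.png

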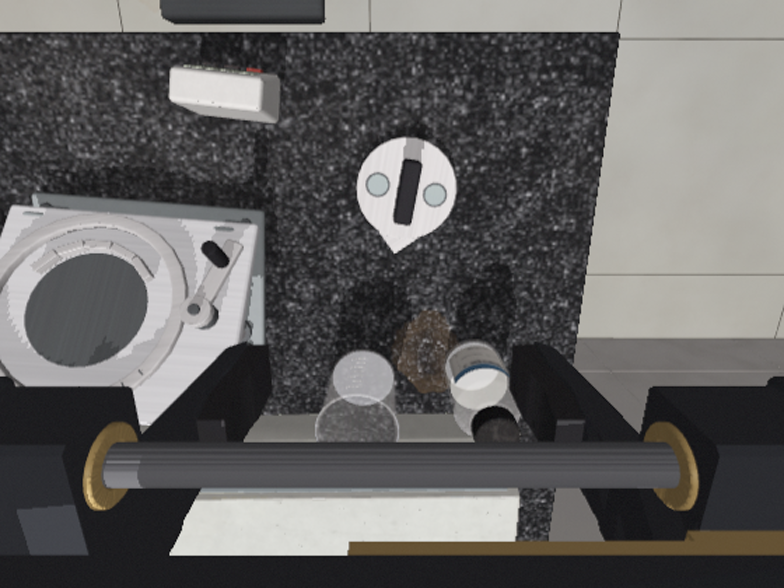

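View pics/w_stg.png

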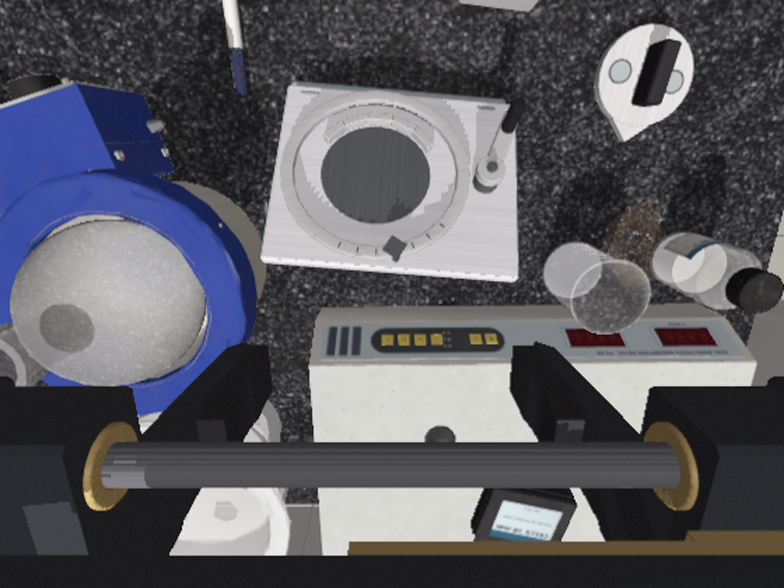

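```bash
cat > fit2.py <<'E'
import pickle
from fit import *
W=pickle.load(open("f1.pkl","rb"));F=W["stg"];G=W["car"]
w=lambda p:((p[0]+.5)/1.4-.5,(p[1]+.5)/1.4-.5)
g=cv2.cvtColor(F["frame"],cv2.COLOR_BGR2GRAY)
m=((g<115)&(g>40)).astype(np.uint8); box=np.zeros_like(m); box[80:165,215:320]=1; m=m*box
n,lab,st,ce=cv2.connectedComponentsWithStats(cv2.morphologyEx(m,cv2.MORPH_OPEN,np.ones((3,3),np.uint8)))
k=1+st[1:,4].argmax();c=max(cv2.findContours((lab==k).astype(np.uint8),0,1)[0],key=len);e=cv2.fitEllipse(cv2.convexHull(c));print("dark ellipse",e)
cw=[(517,277),(514,99),(290,84),(263,260)]
cs=[(480,137),(288,352),(540,530),(752,285)];cd=[(490,70),(270,278),(462,510),(718,262)]
loc=np.array([[.085,.105,0],[-.085,.105,0],[-.085,-.105,0],[.085,-.105,0]])
th=np.linspace(0,2*np.pi,72)
circ=lambda r,h:np.c_[r*np.cos(th),r*np.sin(th),0*th+h]
def res(p,sep=False):
    Rs=seatR(p[2]);o=np.r_[p[:2],.085]
    P=(loc+[p[3],0,0])@Rs.T+o
    q=proj(F,circ(p[4],0)@Rs.T+o).astype(np.float32);E=cv2.fitEllipse(q)
    a=[(proj(S,P)-[sc(c) for c in cs]).ravel(),(proj(D,P)-[sd(c) for c in cd]).ravel(),(proj(F,P)-[w(c) for c in cw]).ravel(),2*(np.array(E[0])-e[0]),(np.array(E[1])-e[1])]
    return np.concatenate(a)
s=least_squares(res,[.57,.108,-.07,-.0145,.045],diff_step=1e-3);print(s.x.round(4),s.fun.round(1))
Rs=seatR(s.x[2]);o=np.r_[s.x[:2],.085]
def plane(f,px,h):
    C,d=ray(f,*px);C=Rs.T@(C-o);d=Rs.T@d;return C+d*(h-C[2])/d[2]
t=plane(F,w((395,247)),.012);ia=np.arctan2(t[1],t[0]);print("tooth",t.round(4),ia)
pv=plane(F,w((491,166)),.0265);pt=plane(F,w((512,108)),.0545);pc=plane(G,w((195,309)),.0265);print("pivot",pv.round(4),pc.round(4),"pin",pt.round(4))
ka=np.arctan2(-(pt[0]-0),-(pt[1]-.094));print("keeper",ka,np.hypot(pt[0],pt[1]-.094))
np.save("seat.npy",np.r_[s.x[:3],ia,ka])
tip=atz(G,*w((395,251)),.008);mid=atz(G,*w((406,189.5)),.012);dd=atz(G,*w((377,184)),.012)-atz(G,*w((435,195)),.012)
print("carrier",tip.round(4),mid.round(4),np.linalg.norm(tip-mid),"yaw",np.arctan2(*(tip-mid)[1::-1]),"dots",np.arctan2(dd[0],-dd[1]),
 "bar ends",atz(G,*w((413,160)),.042).round(4),atz(G,*w((403,219)),.042).round(4))
if __name__=="__main__":
    im=cv2.resize(F["frame"][55:205,180:380],None,fx=4,fy=4,interpolation=cv2.INTER_CUBIC)
    def dr(P,col,cl=False):
        q=((proj(F,np.array(P)@Rs.T+o)-[180,55]+.5)*4-.5).round().astype(np.int32);cv2.polylines(im,[q],cl,col,1)
    dr(circ(.08,.008),(0,0,255));dr(circ(.069,.008),(0,255,0));dr(circ(s.x[4],0),(255,0,0))
    dr([[0,0,0],[.063*np.cos(ia),.063*np.sin(ia),.012]],(0,255,255));dr(loc+[s.x[3],0,0],(255,0,255),True)
    cx,sy=-np.sin(ka),-np.cos(ka)
    dr([[0,.094,.0225],[.042*cx,.094+.042*sy,.0225],[.042*cx,.094+.042*sy,.0545]],(0,128,255))
    cv2.imwrite("pics/ov.png",im)
E
python3 fit2.py
```

```text
dark ellipse ((267.7827453613281, 124.78559112548828), (68.65133666992188, 77.08352661132812), 93.57670593261719)
[ 5.495e-01  9.780e-02 -6.610e-02  1.000e-04  4.640e-02] [ 0.5 -0.5 -0.3  1.6  1.4  2.3  2.2 -1.6 -0.5 -0.5 -1.1  1.2 -0.1  1.9
  1.   1.5 -4.4 -0.8 -5.6  0.8 -9.4 -0.4 -9.7 -0.6 16.5  1.  -0.2  0.3]
tooth [0.0714 0.01   0.012 ] 0.13935139095378368
pivot [0.0021 0.0831 0.0265] [0.0016 0.0862 0.0265] pin [-0.0321  0.0926  0.0545]
keeper 1.527253555938903 0.03211652636272875
carrier [0.5217 0.3349 0.008 ] [0.464  0.3445 0.012 ] 0.058604111391154935 yaw -0.1651516732010873 dots -0.18419384117425971 bar ends [0.4371 0.3489 0.042 ] [0.4853 0.3412 0.042 ]
```

View pics/ov.png

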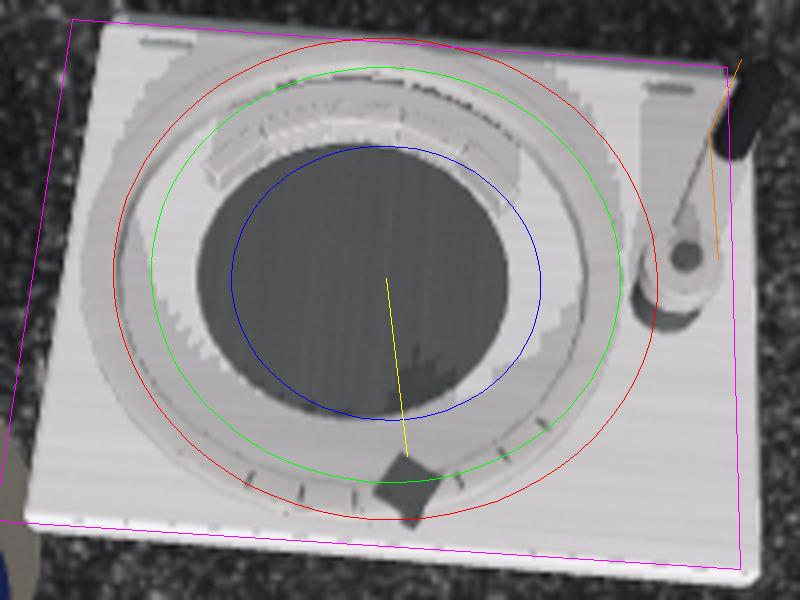

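```bash
python3 - <<'E'
s=open("fit2.py").read()
s=s.replace("P=(loc+[p[3],0,0])","P=(loc+[p[3],p[5],0])").replace("-.0145,.045]","-.0145,.045,-.01]").replace("loc+[s.x[3],0,0]","loc+[s.x[3],s.x[5],0]")
s=s.replace("2*(np.array(E[0])-e[0])","2*(np.array(E[0])-e[0]),(proj(F,Rs@[0,.094,.0265]+o)-w((491,166))).ravel()")
s=s.replace("w((395,247))","v((405,490))").replace("w((491,166)),.0265","v((686,256)),.0265").replace("w((512,108))","v((764,75))")
s=s.replace("g=cv2","v=lambda p:(180+(p[0]+.5)/4-.5,55+(p[1]+.5)/4-.5)\ng=cv2",1)
open("fit2.py","w").write(s)
E
python3 fit2.py
```

```text
dark ellipse ((267.7827453613281, 124.78559112548828), (68.65133666992188, 77.08352661132812), 93.57670593261719)
[ 0.55    0.0877 -0.0704 -0.0008  0.0463  0.0172] [-1.3 -1.4 -2.   0.2 -1.3  0.6 -0.5 -2.7 -1.7 -1.8 -2.2 -0.5 -2.1 -0.3
 -1.2 -0.1  1.3  0.2 -0.1  2.  -3.4  0.1 -3.4 -0.3 -0.4  1.7  0.5 -0.2
 -0.3  0.1]
tooth [0.0712 0.0192 0.012 ] 0.2628220469821756
pivot [0.0005 0.094  0.0265] [0.0001 0.0958 0.0265] pin [-0.0393  0.1084  0.0545]
keeper 1.9211954610736333 0.0418540634306836
carrier [0.5217 0.3349 0.008 ] [0.464  0.3445 0.012 ] 0.058604111391154935 yaw -0.1651516732010873 dots -0.18419384117425971 bar ends [0.4371 0.3489 0.042 ] [0.4853 0.3412 0.042 ]
```

View pics/ov.png

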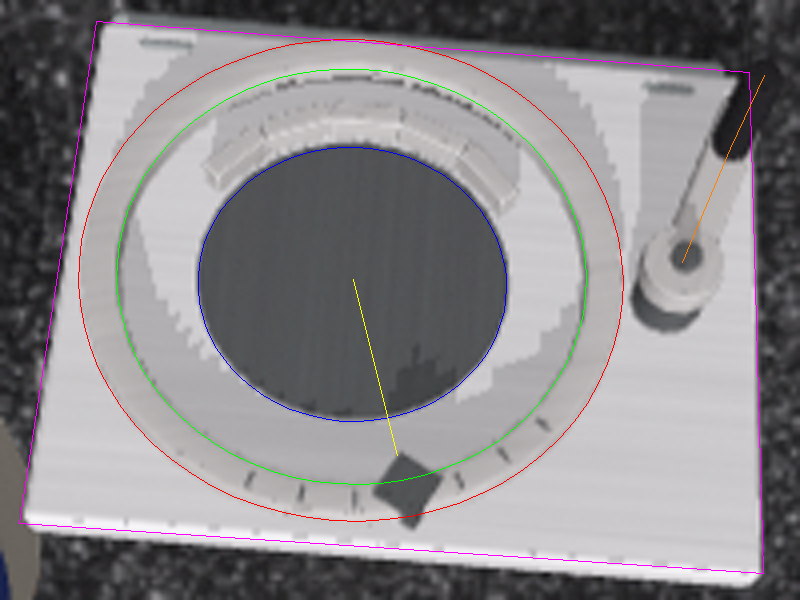

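The overlay fits the deck, ring, ledges and hub. Tooth tip is at about (402,452), so index is about 0.27. The keeper sits at about 1.92 and its pin at 42 mm, which matches the given size. The carrier is at about (0.463, 0.345) with yaw about -0.17, and lug to centre measures 59 mm against 60 given.

```bash
cat > g.py <<'E'
from plant import r
from h import *
from fit import seatR
o=np.array([.5495,.0877,.085]);Rs=seatR(-.0704);IA=.27;KA=1.92
FL=np.diag([-1,1,-1.])
rz=lambda a:R.from_euler('z',a).as_matrix()
P=lambda l:list(o+Rs@np.array(l))
QP=quat(Rs@rz(IA)@FL); QS=quat(Rs@FL)
def say():
    b=r.get_obs();print("t %.1f"%b["t"],b["tool_pos"].round(4),"seat",(Rs.T@(b["tool_pos"]-o)).round(4),b["wrist_force"].round(1),round(float(b["width"]),3),round(float(b["gripper_force"]),1));return b
E
python3 - <<'E'
from g import *
q=quat(rz(-.17)@FL)
for p,qq in ([P([0,0,.11]),QP],[P([0,0,.016]),QP],[P([-.019,.131,.03]),QS],[P([-.015,.052,.03]),QS]): print(r.ik(p,qq))
r.move_ptp([.463,.345,.12],q)
say()
print(r.movel([.463,.345,.016],v=.1,threshold=8));say()
r.close(40);say()
r.movel([.463,.345,.19],v=.1);say()
E
```

```text
[-3.96971136e-02 -1.05125475e-04  2.10523547e+00 -4.26075788e-02
  4.26160203e-01 -1.77684264e+00]
[-0.04410113  0.25467732  2.06367741 -0.07138925  0.21306165 -1.74947162]
[ 0.29315856  0.32865921  1.95306546 -0.64536258  0.34596103 -0.65239716]
[ 0.09881836  0.2515119   2.05739616 -0.40469234  0.24786497 -1.03816657]
t 4.5 [0.464  0.3446 0.1207] seat [-0.0641  0.2502  0.0885] [0.3 0.8 0.4] 0.999 0.0
False
t 5.6 [0.4634 0.3452 0.0166] seat [-0.1244  0.2508  0.0037] [-0.2  0.   0.9] 0.996 0.0
t 6.9 [0.463 0.345 0.016] seat [-0.1251  0.2506  0.0033] [0.5 0.2 0. ] 0.005 0.0
t 8.8 [0.4628 0.3449 0.1895] seat [-0.0257  0.2505  0.1456] [-0.7  0.4 -0.4] 0.011 0.0
```

The fingers shut on nothing (width 0.005), so I'll look at the wrist and scene views together in one picture.

Run:
```python
from g import *
import pickle
r.let_go()
f=r.grab_frame("wrist");s=r.grab_frame("scene");pickle.dump((f,s),open("f2.pkl","wb"))
b=r.get_obs();print(b["width"],b["t"],proj(f,[b["tool_pos"]]),proj(s,[b["tool_pos"]]))
im=np.zeros((600,800,3),np.uint8)
im[:420,:560]=f["frame"]
c=s["frame"][130:250,170:370]
im[420:600,0:300]=cv2.resize(c,(300,180))
c=s["frame"][130:250,190:270]
im[0:360,560:800]=cv2.resize(c,(240,360),interpolation=cv2.INTER_CUBIC)
c=s["frame"][0:120,150:350]
im[420:600,300:600]=cv2.resize(c,(300,180))
cv2.imwrite("pics/m2.png",im)
```

```text
1.0000088888471312 10.2583 [[279.02922433 236.3372422 ]] [[219.11146759 145.14581048]]
```

View pics/m2.png

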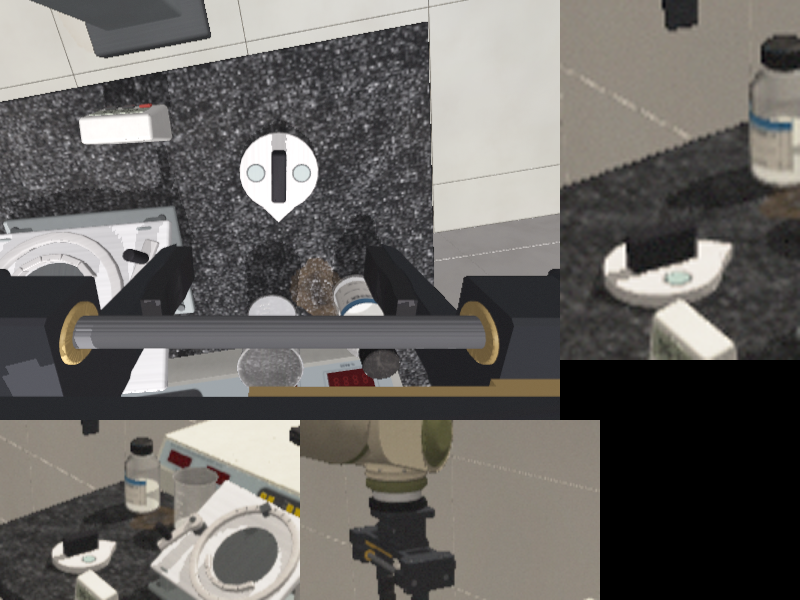

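Run:
```python
import pickle
from h import *
f,s=pickle.load(open("f2.pkl","rb"));g=pickle.load(open("f1.pkl","rb"))["car"];d=pickle.load(open("f0.pkl","rb"))
for n,u,v,z in(("dots",278.5,173,.012),("lug",278.5,220,.006),("bar0",279,151,.042),("bar1",279,201,.042)): print(n,atz(f,u,v,z).round(4))
w=lambda p:((p[0]+.5)/1.4-.5,(p[1]+.5)/1.4-.5)
print("tri lug wrist+wrist",tri((f,278.5,220),(g,*w((395,251)))))
sl=((731-560+.5)/3+190,(245.5)/3+130)
print("lug scene",sl,tri((f,278.5,220),(s,*sl)), atz(s,*sl,.01))
for x in (f,g): M=x["world_to_cam"];print("cam",-M[:3,:3].T@M[:3,3],M[2,:3])
```

```text
dots [0.4643 0.3445 0.012 ]
lug [0.5233 0.3344 0.006 ]
bar0 [0.435  0.3501 0.042 ]
bar1 [0.4879 0.341  0.042 ]
tri lug wrist+wrist [0.52030194 0.33486091 0.01363205]
lug scene (247.16666666666666, 211.83333333333331) [0.52334344 0.33408173 0.00875196] [0.52343386 0.33245456 0.01      ]
cam [0.38398338 0.35818399 0.36800148] [ 0.30372406 -0.05142484 -0.95137121]
cam [0.4194493  0.32999067 0.41805586] [ 0.30823437  0.00101617 -0.95130991]
```

Run:
```python
import pickle
from g import *
f,s=pickle.load(open("f2.pkl","rb"))
b=r.get_obs();p=b["tool_pos"];w,x,y,z=b["eef_rot"];T=R.from_quat([x,y,z,w]).as_matrix()
print(p,T.round(3))
for dy in(-.0615,-.044,0,.044,.0615):print(dy,proj(s,[p+T[:,1]*dy]).round(1),proj(f,[p+T[:,1]*dy]).round(1))
g=cv2.cvtColor(s["frame"],cv2.COLOR_BGR2GRAY)
for row in range(96,152,4): 
    c=np.where(g[row,170:270]<70)[0]+170; print(row,(c.min(),c.max(),len(c)) if len(c) else None)
```

```text
[0.46301551 0.34499414 0.19001551] [[-0.986  0.169  0.   ]
 [ 0.169  0.986  0.   ]
 [-0.     0.    -1.   ]]
-0.0615 [[232.4 155.2]] [[178.  236.4]]
-0.044 [[228.5 152.3]] [[206.7 236.4]]
0 [[219.1 145.1]] [[279.  236.3]]
0.044 [[210.2 138.4]] [[351.3 236.3]]
0.0615 [[206.8 135.9]] [[380.1 236.3]]
96 (np.int64(200), np.int64(253), 45)
100 (np.int64(201), np.int64(252), 50)
104 (np.int64(201), np.int64(252), 51)
108 (np.int64(202), np.int64(252), 51)
112 (np.int64(202), np.int64(240), 33)
116 (np.int64(203), np.int64(235), 22)
120 (np.int64(203), np.int64(235), 23)
124 (np.int64(205), np.int64(235), 17)
128 (np.int64(224), np.int64(235), 12)
132 (np.int64(224), np.int64(235), 12)
136 (np.int64(225), np.int64(235), 11)
140 None
144 (np.int64(258), np.int64(269), 12)
148 (np.int64(257), np.int64(269), 13)
```

Run:
```python
from g import *
r.movel([.463,.345,.24],v=.15)
for st in("open","shut"):
    if st=="shut": r.close(40)
    b=say();p=b["tool_pos"];w,x,y,z=b["eef_rot"];T=R.from_quat([x,y,z,w]).as_matrix()
    for n in("scene","side"):
        f=r.grab_frame(n);g=cv2.cvtColor(f["frame"],cv2.COLOR_BGR2GRAY);c=proj(f,[p])[0]
        m=np.zeros_like(g);u,v=c.round().astype(int);m[:v+25,u-45:u+45]=(g[:v+25,u-45:u+45]<75)
        k,lab,s,_=cv2.connectedComponentsWithStats(m);i=1+s[1:,4].argmax();q=lab==i
        print(st,n,"tcp",c.round(1),"tip-0.03 ->",proj(f,[p+[0,0,.03]]).round(1))
        vb=np.where(q.any(1))[0].max()
        for row in range(vb-22,vb+1,2):
            cc=np.where(q[row])[0];print("  ",row,cc.min(),cc.max(),len(cc),end=";")
        print()
```

```text
t 10.7 [0.4628 0.3449 0.2393] seat [0.0029 0.2505 0.1864] [ 1.  -0.4 -1.1] 0.998 0.0
open scene tcp [217.9 123.2] tip-0.03 -> [[217.2 109.3]]
   94 201 235 24;   96 201 235 24;   98 202 235 24;   100 202 235 24;   102 204 234 16;   104 223 234 12;   106 223 234 12;   108 223 234 12;   110 223 234 12;   112 224 234 11;   114 224 234 11;   116 225 226 2;
open side tcp [226.7 120.9] tip-0.03 -> [[225.6 107.9]]
   95 215 237 20;   97 215 237 21;   99 216 237 20;   101 228 237 10;   103 228 237 10;   105 228 237 10;   107 228 237 10;   109 228 238 11;   111 228 238 11;   113 229 238 10;   115 229 238 10;   117 229 233 5;
t 12.1 [0.463 0.345 0.24 ] seat [0.0034 0.2506 0.1868] [-0.   0.1  0. ] 0.005 0.0
shut scene tcp [218.  122.8] tip-0.03 -> [[217.2 109. ]]
   87 209 237 29;   89 209 225 17;   91 209 224 16;   93 209 224 16;   95 210 224 15;   97 210 224 15;   99 210 224 15;   101 210 224 15;   103 210 224 15;   105 211 224 14;   107 212 224 13;   109 215 218 4;
shut side tcp [226.7 120.6] tip-0.03 -> [[225.6 107.6]]
   87 218 252 35;   89 218 251 34;   91 218 239 22;   93 218 231 14;   95 220 231 12;   97 220 231 12;   99 220 231 12;   101 220 231 12;   103 221 232 12;   105 221 232 12;   107 222 231 10;   109 223 223 1;
```

Shut fingertips show about 33 mm above the reported TCP in both fixed cameras, with no sideways error. I'll measure this by a gentle touch on the free worktop, then check in a tilted pose whether it follows the tool axis.

Run:
```python
from g import *
q=quat(rz(-.17)@FL)
r.movel([.39,.43,.10],v=.25)
r.movel([.39,.43,.0],v=.15)
print(r.movel([.39,.43,-.06],v=.03,threshold=4));say()
r.movel([.39,.43,.15],v=.25)
r.move_ptp([.43,.30,.30],QS);r.sleep(.2)
b=say();p=b["tool_pos"];w,x,y,z=b["eef_rot"];T=R.from_quat([x,y,z,w]).as_matrix()
for n in("scene","side"):
    f=r.grab_frame(n);g=cv2.cvtColor(f["frame"],cv2.COLOR_BGR2GRAY);c=proj(f,[p])[0]
    m=np.zeros_like(g);u,v=c.round().astype(int);m[:v+25,max(0,u-60):u+45]=(g[:v+25,max(0,u-60):u+45]<75)
    k,lab,s,_=cv2.connectedComponentsWithStats(m);i=1+s[1:,4].argmax();qq=lab==i
    print(n,"tcp",c.round(1),"toolz",proj(f,[p-T[:,2]*.033]).round(1),"worldz",proj(f,[p+[0,0,.033]]).round(1))
    vb=np.where(qq.any(1))[0].max()
    for row in range(vb-22,vb+1,2):
        cc=np.where(qq[row])[0];print("  ",row,cc.min(),cc.max(),len(cc),end=";")
    print()
```

```text
True
t 15.0 [ 0.3899  0.4299 -0.0314] seat [-0.2169  0.3301  0.0098] [-1.9 -0.9  6.8] -0.001 3.6
t 16.9 [0.4302 0.3004 0.2986] seat [0.0128 0.2037 0.2518] [0.3 0.1 0.7] 0.004 0.0
scene tcp [216.1 104.2] toolz [[206.8  92.2]] worldz [[215.3  87.5]]
   74 166 216 49;   76 170 214 43;   78 175 212 34;   80 178 210 29;   82 182 209 21;   84 192 210 19;   86 194 211 18;   88 195 212 18;   90 197 213 17;   92 199 211 13;   94 201 209 9;   96 206 207 2;
side tcp [219.3 105.4] toolz [[209.   94.3]] worldz [[217.8  89.6]]
   77 170 212 43;   79 172 210 39;   81 173 208 36;   83 175 207 33;   85 177 208 32;   87 178 210 33;   89 180 212 33;   91 182 214 33;   93 184 214 24;   95 186 212 17;   97 188 210 10;   99 208 208 1;
```

The offset runs along the tool axis: the true tip is 31 mm short of the reported TCP. I'll compensate and redo the grasp.

```bash
cat >> g.py <<'E'
L=.031
P=lambda l:list(o+Rs@(np.array(l)-[0,0,L]))   # seat-frame tip -> command (tool square to deck)
E
python3 - <<'E'
from g import *
q=quat(rz(-.17)@FL)
for p,qq in ([P([0,0,.11]),QP],[P([0,0,.016]),QP],[P([-.019,.131,.03]),QS],[P([-.015,.052,.03]),QS]): print(r.ik(p,qq) is not None)
r.let_go()
r.move_ptp([.463,.345,.05],q)
print(r.movel([.463,.345,.0165-L],v=.08,threshold=8));say()
r.close(40);b=say()
if b["width"]>.1:
    r.movel([.463,.345,.15],v=.12);say()
E
```

```text
True
True
True
True
False
t 20.3 [ 0.4633  0.3452 -0.014 ] seat [-0.1421  0.2508 -0.0214] [ 0.5 -0.4  0.8] 0.997 0.0
t 21.4 [ 0.463   0.345  -0.0145] seat [-0.1426  0.2506 -0.0216] [-0.7 -0.1 -0.4] 0.177 40.0
t 22.9 [0.4627 0.3448 0.1493] seat [-0.0489  0.2504  0.1127] [-0.7 -0.3 -4.9] 0.175 40.0
```

Run:
```python
from g import *
r.move_ptp(P([0,0,.10]),QP);say()
r.movel(P([0,0,.028]),v=.08);r.sleep(.2);say()
print(r.movel(P([0,0,.010]),v=.02,threshold=4));b=say();print("h tip",(Rs.T@(b["tool_pos"]-o))[2]+L,"expect .0165")
```

```text
t 23.9 [0.5105 0.0909 0.1418] seat [0.0005 0.0005 0.069 ] [ 0.3  0.1 -3.5] 0.176 40.0
t 25.1 [0.5512 0.0876 0.0829] seat [ 0.0003  0.     -0.0027] [-0.3  0.9 -4. ] 0.175 40.0
True
t 25.7 [0.5577 0.0872 0.0731] seat [-0.0001  0.0001 -0.0144] [-2.8 -0.1  3.1] 0.175 40.0
h tip 0.016552146828534196 expect .0165
```

Run:
```python
from g import *
import pickle
r.let_go();r.sleep(.4);say()
r.movel(P([0,0,.09]),v=.1);b=say()
f=r.grab_frame("wrist");s=r.grab_frame("scene");d=r.grab_frame("side");pickle.dump((f,s,d),open("f3.pkl","wb"))
Rc=Rs@rz(IA)
for off in(0,-.003):
    C=o+Rs@[off,0,0]
    pts=np.array([[0,0,.042],[.027,0,.042],[-.027,0,.042],[.060,0,.01],[0,.03,.012],[0,-.03,.012]])@Rc.T+C
    for n,x in(("w",f),("s",s),("d",d)): print(off,n,proj(x,pts).round(1).tolist())
for n,x in(("w",f),("s",s),("d",d)):
    # black bar blob
    g=x["frame"].max(2);c=proj(x,[o+Rs@[0,0,.035]])[0].round().astype(int);m=np.zeros_like(g);h=60 if n=="w" else 26
    sl=np.s_[max(c[1]-h,0):c[1]+h,c[0]-h:c[0]+h];m[sl]=g[sl]<50
    k,lab,st,ce=cv2.connectedComponentsWithStats(m)
    for i in range(1,k):
        if st[i,4]>25:
            cn=cv2.findContours((lab==i).astype(np.uint8),0,1)[0][0];print(n,st[i],ce[i].round(1),cv2.minAreaRect(cn))
```

```text
t 27.3 [0.5565 0.0872 0.072 ] seat [-0.0017 -0.     -0.0146] [ 0.4 -0.4 -0.4] 1.0 0.0
t 28.2 [0.5157 0.09   0.1329] seat [-0.0002 -0.      0.0587] [0.  0.3 0.2] 1.005 0.0
0 w [[279.1, 226.2], [279.2, 262.9], [279.1, 186.6], [279.1, 279.9], [319.1, 211.0], [238.9, 211.1]]
0 s [[324.5, 209.6], [330.6, 198.3], [318.3, 221.1], [343.8, 193.9], [318.3, 214.9], [343.1, 220.8]]
0 d [[316.5, 215.7], [324.2, 204.7], [308.8, 226.8], [340.6, 200.0], [313.6, 218.5], [334.2, 228.2]]
-0.003 w [[280.4, 222.1], [280.3, 259.1], [280.4, 182.2], [280.0, 276.8], [320.3, 207.3], [239.8, 207.4]]
-0.003 s [[323.5, 210.7], [329.6, 199.4], [317.3, 222.2], [342.8, 195.0], [317.3, 216.1], [342.1, 221.9]]
-0.003 d [[315.4, 216.8], [323.1, 205.8], [307.7, 227.8], [339.5, 201.0], [312.5, 219.5], [333.1, 229.2]]
w [ 270  173   23   84 1868] [280.8 214.5] ((281.0, 214.5), (83.0, 22.0), 90.0)
s [311 186  29  43 473] [325.8 206.8] ((327.1319580078125, 206.07090759277344), (43.02410125732422, 26.48558807373047), 81.38435363769531)
d [292 191  40  45 784] [314.3 210.1] ((315.576904296875, 209.11538696289062), (44.65336608886719, 32.4499626159668), 56.30992889404297)
```

Contact came at the expected height (16.6 mm). The bar blob in the wrist frame matches the pose 3 mm downhill against the ledges, in line with the lug direction. Next the keeper.

Run:
```python
from g import *
A=lambda a,h=.031:P([-.042*np.sin(a),.094-.042*np.cos(a),h])
r.close(20)
r.move_ptp(A(2.67,.09),QS)
print("down",r.movel(A(2.67),v=.08,threshold=6));say()
for a in np.arange(2.37,.6,-.3):
    if r.movel(A(a),v=.08,threshold=10): print("stop",a);break
else:
    print("end",r.movel(A(.15),v=.04,threshold=6))
b=say();l=Rs.T@(b["tool_pos"]-o);print("pusher angle",np.arctan2(-l[0],.094-l[1]))
```

```text
down False
t 31.5 [0.5432 0.2199 0.0743] seat [-0.0189  0.1314  0.0002] [-0.5 -0.1 -0.5] 0.007 0.0
end True
t 33.9 [0.5413 0.1446 0.076 ] seat [-0.0152  0.0562 -0.0004] [ 0.  -0.1 -0.4] 0.002 0.0
pusher angle 0.38161088449954617
```

Run:
```python
from g import *
import pickle
l0=[-.0152,.0535]
print(r.movel(P([-.008,.053,.031]),v=.02,threshold=8))
b=say();l=Rs.T@(b["tool_pos"]-o);xl=l[0]
r.movel(P([l[0]-.012,.053,.031]),v=.08)
r.movel(P([l[0]-.012,.053,.13]),v=.15);say()
f=r.grab_frame("wrist");s=r.grab_frame("scene");d=r.grab_frame("side");pickle.dump((f,s,d),open("f4.pkl","wb"))
for n,x in(("s",s),("d",d),("w",f)):
    for a in(0,.12,.3): print(n,a,proj(x,np.array([[-.042*np.sin(a),.094-.042*np.cos(a),h] for h in(.03,.0545)])@Rs.T+o).round(1).tolist())
    g=x["frame"].max(2);c=proj(x,[o+Rs@[0,.03,.035]])[0].round().astype(int);m=np.zeros_like(g);h=85 if n=="w" else 34
    sl=np.s_[max(c[1]-h,0):c[1]+h,max(c[0]-h,0):c[0]+h];m[sl]=g[sl]<50
    k,lab,st,ce=cv2.connectedComponentsWithStats(m)
    for i in range(1,k):
        if st[i,4]>25: print("   blob",st[i],ce[i].round(1))
    print("   bar",proj(x,np.array([[0,0,.042],[.027,0,.042],[-.027,0,.042]])@(Rs@rz(IA)).T+o+Rs@[-.003,0,0]).round(1).tolist())
```

```text
True
t 34.1 [0.5411 0.1441 0.0757] seat [-0.0154  0.0557 -0.0006] [ 0.2 -0.2 -0.4] 0.004 0.0
t 35.2 [0.4744 0.1461 0.1499] seat [-0.0275  0.053   0.0985] [ 0.6  0.4 -0.4] 0.005 0.0
s 0 [[309.8, 202.7], [304.7, 195.9]]
s 0.12 [[308.1, 204.4], [303.0, 197.7]]
s 0.3 [[305.2, 206.8], [300.1, 200.1]]
   blob [282 172  16  18 148] [286.8 177.7]
   blob [304 195   9  11  49] [308.1 200.1]
   blob [282 200   6  12  38] [283.7 205.2]
   blob [316 201  21  28 299] [326.4 215.1]
   bar [[323.5, 210.7], [329.6, 199.4], [317.3, 222.2]]
d 0 [[306.6, 205.7], [300.7, 199.4]]
d 0.12 [[304.8, 207.3], [298.8, 201.1]]
d 0.3 [[301.8, 209.4], [295.8, 203.2]]
   blob [277 176   9   5  26] [282.2 177.6]
   blob [277 180   6   8  27] [278.7 183.3]
   blob [277 193  22  18 241] [284.8 201. ]
   blob [301 199  10  11  58] [305.1 203.9]
   blob [308 207  24  29 350] [319.4 221. ]
   bar [[315.4, 216.8], [323.1, 205.8], [307.7, 227.8]]
w 0 [[278.0, 233.2], [277.9, 245.9]]
w 0.12 [[278.4, 227.6], [278.3, 239.9]]
w 0.3 [[280.3, 219.4], [280.4, 230.9]]
   blob [ 196  194   40   70 1651] [215.9 228.2]
   blob [314 211  17   9  43] [321.2 214. ]
   blob [ 166  225  170   96 8425] [253.6 286.9]
   bar [[213.0, 235.7], [223.7, 264.7], [201.6, 204.8]]
```

```bash
python3 -c "
from plant import r
print(r.close_job())"
```

```text
the job is handed in; nothing more can be done
None
```

I handed the job in at about 35 s of the 54 s limit. The carrier is on the seat with its lug set to the tooth direction I measured (index about 0.27 rad) and the keeper arm is closed to its stop. I checked this by contact height and by image code, not by eye, because the 10 pictures were used up, and the hand-in call returned no verdict.

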